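# Close the bearing tin

### The arm

A 6-joint arm with a two-finger parallel gripper is mounted at the origin on the work surface. World frame = base frame: x ahead of the robot, y to its left, z up, the work surface at z = 0. Lengths are in m, angles in rad, forces in N, time in s.
With the tool pointing down it reaches from about 0.35 to 0.925 m from the base axis. Payload 6.4 kg.
Tool frame: the origin (TCP) lies midway between the tips of the shut fingers; the grasp point (between the pads) lies 19 mm behind it; z points along the fingers, y is the line along which they close (so a half turn about z gives the same grasp; the last joint's range is limited). The gripper opens to 94 mm and grips with 3 to 60 N. Pads are 16 mm wide; open, the fingers measure 119 mm over their backs; the gripper's body (75 mm by 177 mm) begins 78 mm behind the grasp point.
Start: joints at [-1.364, 0.245, 1.558, -0, 1.339, -0.174], TCP at [0.242, -0.603, 0.177] pointing down, gripper open.
Joint ranges: [-3.13, 3.13], [-1.02, 2.26], [0.13, 2.54], [-0.95, 4.09], [0.21, 2.88], [-2.74, 2.74]. Speed limits (rad/s): [2.57, 2.57, 3.14, 3.14, 3.14, 3.14].

### API

Orientations are given as [roll, pitch, yaw] about the fixed x, y, z axes, in that order (R = Rz(yaw) Ry(pitch) Rx(roll)).
In Python, from plant import * gives the robot as it stands.
- The arm moves only by the shell command python3 -m pendant 'ROWS' [FORCE]. ROWS is JSON, a list that holds one entry, the list of rows, each a list of 5 numbers: the opening, from 0 (shut) to 1 (fully open), then the shift along the world's x, y, z each as a share of 0.025 m, from -1 to 1, then the turn about the world's z as a share of 0.08 rad, from -1 to 1. A call has 1 to 20 rows; each row shifts and turns the commanded pose from where the row before left it; what a row does not reach is not made up. A row lasts 1/12 s, in which the tool goes at most 41.7 mm and 7.16 degrees, less where a joint would pass 70% of its speed; a pose out of reach is approached as far as the arm can. A call with a number of a shift or a turn outside -1 to 1 is refused whole. A call with a gripper value outside its range is refused whole. The fingers move at their own pace and stop on an object; FORCE is the grip in N (left out, the last holds). Time passes only in rows, so rows that do not move let the fingers close. It gives the time, the measured TCP pose, the force, the opening and the grip force at its end, in the units of the state.
- read_state(): the state, without advancing time (a new reading comes with each control period).
- grab_frame(name): name is "scene" or "top"; returns the picture (384x512x3 uint8, blue, green, red); there is no depth.
- camera_model(name): a dict with "camera_matrix" (3x3 intrinsics, pixels), "dist_coeffs" ([k1, k2, p1, p2, k3] as OpenCV has them; the pictures are not rectified), "rvec" (rotation vector, rad) and "tvec" (3), from world to camera coordinates, as OpenCV has them. Camera axes: x right, y down, z forward; pixel columns grow to the right and rows downward; lengths in m; the calibration is good to about 2 mm. A picture is of the moment at which its call begins. camera_model takes no time and is no camera call.
- sign_off(): hands the job in; it is judged then, once.
The state is a dict: "time_s": time; "joint_positions": joint angles; "qd": joint speeds; "joint_torque": joint torques, N m; "position": TCP position; "orientation": TCP orientation; "force": force on the tool from outside, world axes, zero at the start; "wrist_torque": the same for the moment, N m; "width": opening from 0.0 (shut) to 1.0 (fully open); "gripper_force": force on a finger pad.
Only numpy, scipy, OpenCV 4.12 (cv2) and the standard library are available. Lean on these libraries where they do the work, as an engineer would, in place of code of your own. Each camera call takes 0.05 s, during which the arm holds its last target. There are 200 camera calls.

### The job

One of the two open tins on the workshop bench holds a steel ball bearing, the other only a brass nut. Take the loose yellow lid, put it on the tin with the bearing and press it down until the rubber seal gives and the lid sits fully home and level on the rim. Leave the contents in their tins and everything else on the bench where it is.

Things in the scene. Friction and masses are not known exactly. Their poses are not given: they have to be found in the camera images.
- lid: loose lid, right way up: yellow flange 108 mm across, 5 mm thick; under it a plug 86 mm across (76 at its tapered foot), 12 mm deep; on top a round black knob 24 mm across, 28 mm high. 150 g. Origin: centre of the plug's underside; z up; flange underside 12, flange top 17, knob top 45 mm above it. Fully home, the flange is on the rim and the origin 63 mm above the tin's
- tin_red: open red round tin fixed to the bench, 104 mm across, 75 mm high to its metal rim, mouth 94 mm, inner floor 5 mm up, black foot 120 mm across, 4 mm high. A black rubber seal in four arcs stands 6 mm above the rim (top at 81 mm); about 10 N in all presses it flush with the rim, where it stays. Origin: centre of the underside, on the bench; z up
- tin_blue: open blue round tin fixed to the bench, 104 mm across, 75 mm high to its metal rim, mouth 94 mm, inner floor 5 mm up, black foot 120 mm across, 4 mm high. A black rubber seal in four arcs stands 6 mm above the rim (top at 81 mm); about 10 N in all presses it flush with the rim, where it stays. Origin: centre of the underside, on the bench; z up
- bearing: steel ball bearing, ring 56 mm across and 16 mm high with a 24 mm bore, lying in one of the two tins; origin: centre of its underside
- nut: brass hexagon nut, 46 mm across flats and 18 mm high, lying in the other tin; origin: centre of its underside
- jar: bystander: amber glass jar with a red cap, 68 mm across, 100 mm high; origin: centre of the underside
- oil_bottle: bystander: white oil bottle with an orange label, 60 mm across, 170 mm high; origin: centre of the underside
- can: bystander: green-labelled closed can, 74 mm across, 110 mm high; origin: centre of the underside
- tape: bystander: roll of blue tape lying flat, 90 mm across, 22 mm high; origin: centre of the underside
- socket: bystander: small upright steel socket, 26 mm across, 38 mm high; origin: centre of the underside
- screwdriver: bystander: screwdriver with a yellow handle lying on the bench; origin: on its axis
- wrench: bystander: steel wrench lying on the bench; origin: on its axis
Things that resemble listed ones, but are neither listed nor needed, are in the scene too. What is shaped like the lid but pink or purple is not meant.

How it is judged:
By the outcome, as a careful person would: the job done as asked, in the order asked, and still so for the second after the job is handed in, with the robot touching nothing.
It also fails if it takes over 38 s, if anything falls off the work surface, if the arm or the gripper's body presses on something with over 40 N, if the wrist force passes 120 N, or if a joint passes its speed limit or range.

## Working session

There is one attempt and no reset: what is moved stays moved. The work goes in short steps, Python scripts to look and compute and a shell command to move; the robot and the scene stay as the last step left them, time stands still between calls to the robot, and variables do not carry over. Pictures are saved under pics/ and viewed, at most 10 in all, crops included, and the job is handed in when it is done.

```bash
mkdir -p pics; ls; python3 - <<'E'
from plant import *
import cv2
for n in("scene","top"):
    cv2.imwrite(f"pics/{n}0.png",grab_frame(n))
    print(n,camera_model(n))
s=read_state();print(s)
E
```

```text
pics
scene {'camera_matrix': array([[356.43659401,   0.        , 262.06848754],
       [  0.        , 356.43659401, 191.74216194],
       [  0.        ,   0.        ,   1.        ]]), 'dist_coeffs': array([0.00501838, 0.        , 0.        , 0.        , 0.        ]), 'rvec': array([ 0.72682468,  2.6781212 , -1.05145826]), 'tvec': array([ 0.47616831, -0.17317832,  1.26521713])}
top {'camera_matrix': array([[360.75193668,   0.        , 261.42368074],
       [  0.        , 360.75193668, 193.99489363],
       [  0.        ,   0.        ,   1.        ]]), 'dist_coeffs': array([0.00759294, 0.        , 0.        , 0.        , 0.        ]), 'rvec': array([ 2.1785899, -2.1532962,  0.0932686]), 'tvec': array([-0.00335587,  0.54258086,  0.97453075])}
{'time_s': 0.1, 'joint_positions': array([-1.36411191e+00,  2.45730627e-01,  1.55887278e+00, -2.12734054e-05,
        1.33866845e+00, -1.74100301e-01]), 'qd': array([ 8.62579385e-04,  9.50572878e-05, -3.75527120e-03,  8.86998547e-04,
        6.64992299e-04,  1.39422757e-03]), 'joint_torque': array([ 7.29114035e-04, -4.16915774e+01, -3.15525198e+01,  6.86588790e-02,
        3.09573580e-02, -5.89549973e-05]), 'position': array([ 0.2414517 , -0.60287298,  0.17637467]), 'orientation': array([-3.13993524e+00, -2.70494257e-04,  3.80789408e-01]), 'force': array([ 0.0864927 , -0.40241423,  0.03190114]), 'wrist_torque': array([0.03465033, 0.01766478, 0.01555236]), 'gripper_force': 0.0, 'width': 0.9972523892471461}
```

View pics/scene0.png

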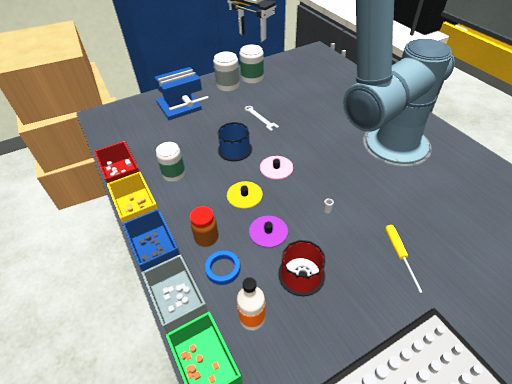

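View pics/top0.png

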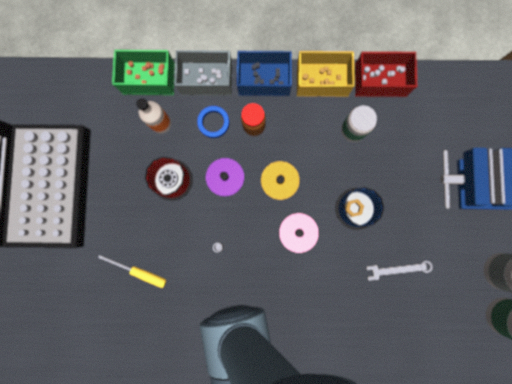

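The top view shows a white ringed bearing in the red tin (168,178) and a hex nut in the blue tin (360,208). There are three lid shapes: purple (225,177), yellow (280,180) and pink (299,232). Only the yellow one (280,180) fits the description. Next I'll measure positions and confirm this in an enlarged crop.

```bash
cat > h.py <<'E'
import cv2, numpy as np
from plant import *
def ray(n,uv,z):
    c=camera_model(n);R=cv2.Rodrigues(c["rvec"])[0];t=c["tvec"]
    p=cv2.undistortPoints(np.array([[uv]],float),c["camera_matrix"],c["dist_coeffs"])[0,0]
    d=R.T@[p[0],p[1],1];o=-R.T@t
    return (o+d*(z-o[2])/d[2])[:2]
def outline(mask,near):
    cs=cv2.findContours(mask.astype(np.uint8),cv2.RETR_EXTERNAL,cv2.CHAIN_APPROX_NONE)[0]
    cs=[c for c in cs if len(c)>12]
    return min(cs,key=lambda c:np.hypot(*(c[:,0].mean(0)-near)))[:,0]
def circ(n,mask,near,z):
    P=np.array([ray(n,u,z) for u in outline(mask,near)])
    A=np.c_[2*P,np.ones(len(P))]
    s=np.linalg.lstsq(A,(P**2).sum(1),rcond=None)[0]
    return s[:2],np.sqrt(s[2]+s[:2]@s[:2])
def hsv(f): return cv2.cvtColor(f,cv2.COLOR_BGR2HSV)
def band(h,a,b,s=100,v=60): return cv2.inRange(h,(a,s,v),(b,255,255))>0
E
python3 - <<'E'
from h import *
F={n:cv2.imread(f"pics/{n}0.png") for n in("scene","top")}
H={n:hsv(F[n]) for n in F}
print("px",H["top"][180,268],H["top"][178,150],H["scene"][195,232])
for n,near in(("top",(280,180)),("scene",(244,194))):
    print("lid",n,*circ(n,band(H[n],18,34),near,.016))
for n,near in(("top",(168,178)),("scene",(302,267))):
    h=H[n];m=((h[...,0]<8)|(h[...,0]>172))&(h[...,1]>110)&(h[...,2]>25)
    print("red",n,*[circ(n,m,near,z) for z in(.0,.075,.081)])
print("knob top ray",ray("top",(280,178),.045), ray("scene",(244,187),.045))
for k,uv,z in(("jar",(253,118),.1),("bottle",(143,104),.17),("purpleknob",(225,177),.045),("can",(361,121),.11)): print(k,ray("top",uv,z))
a=cv2.resize(F["top"][145:245,140:400],(780,300),interpolation=3)
b=cv2.resize(F["scene"][110:300,180:340],(252,299),interpolation=3)
b2=cv2.resize(F["scene"][220:300,270:340],(262,299),interpolation=3)
c=np.zeros((600,780,3),np.uint8);c[:300]=a;c[300:599,:252]=b;c[300:599,260:522]=b2
cv2.imwrite("pics/crop.png",c)
E
```

```text
px [ 23 170 235] [  1 217  67] [ 29 214 254]
lid top [ 0.584022   -0.04801347] 0.05432690575990857
lid scene [ 0.58521249 -0.04736268] 0.05442674905781117
red top (array([0.58944216, 0.27265975]), np.float64(0.05369863657586409)) (array([0.57886496, 0.25200159]), np.float64(0.04976044200591628)) (array([0.57801878, 0.25034893]), np.float64(0.04944538644031919))
red scene (array([0.56852632, 0.2412119 ]), np.float64(0.06599927051835455)) (array([0.59819214, 0.27586673]), np.float64(0.05997118298747899)) (array([0.60056541, 0.27863911]), np.float64(0.05948893598501018))
knob top ray [ 0.58526353 -0.04748256] [ 0.58357414 -0.04875851]
jar [0.73548458 0.02664236]
bottle [0.745967   0.29291453]
purpleknob [0.58642004 0.103075  ]
can [ 0.72673178 -0.25293619]
```

View pics/crop.png

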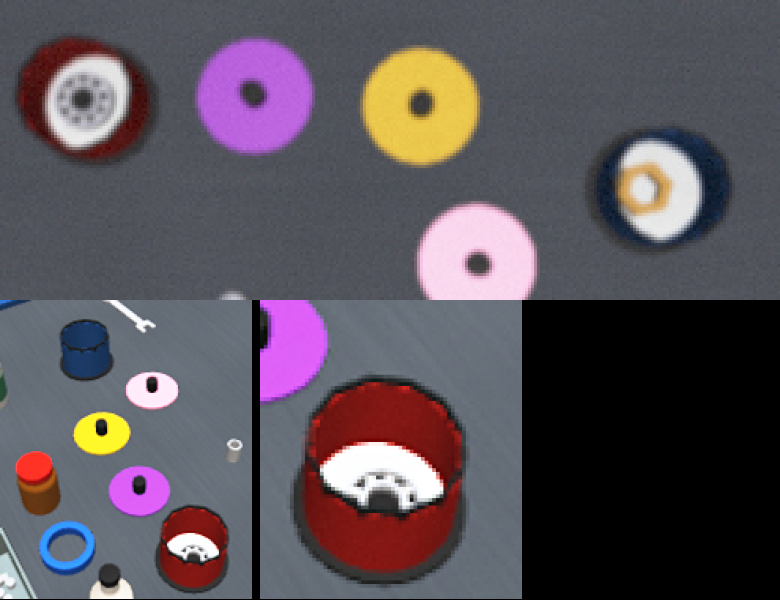

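The crop confirms it: the bearing is in the red tin, the nut is in the blue one, and the middle lid is the yellow one. Both views agree on the lid. The tin needs an outline fit that accounts for its height.

```bash
cat > tin.py <<'E'
from h import *
from scipy.optimize import least_squares
A={}
for n,near,bx in(("top",(168,178),(138,150,198,208)),("scene",(302,267),(272,232,334,302))):
    f=cv2.imread(f"pics/{n}0.png");h=hsv(f)
    x0,y0,x1,y1=bx;box=np.zeros(f.shape[:2],bool);box[y0:y1,x0:x1]=1
    white=(h[...,2]>150)&(h[...,1]<60)&box
    bench=np.median(f[y0:y1,x0:x0+4].reshape(-1,3),0)
    sil=(np.abs(f.astype(int)-bench).max(-1)>22)&box
    sil=cv2.morphologyEx(sil.astype(np.uint8),cv2.MORPH_OPEN,np.ones((3,3)))
    for k,m,opt in(("white",white,((.005,.047),(.081,.047))),("sil",sil,((.002,.060),(.081,.052)))):
        U=outline(m,near);Q=[(np.array([ray(n,u,z) for u in U]),r) for z,r in opt]
        g=lambda c:(lambda E:E[np.abs(E).argmin(0),np.arange(len(U))])(np.array([np.hypot(*(P-c).T)-r for P,r in Q]))
        s=min((least_squares(g,[x,y],loss="soft_l1",f_scale=.0015) for x in(.56,.58,.60) for y in(.24,.26,.28)),key=lambda s:s.cost)
        print(n,k,s.x.round(4),"med|res|",np.median(abs(g(s.x))).round(4),len(U))
E
python3 tin.py
```

```text
top white [0.5832 0.2603] med|res| 0.0007 81
top sil [0.5833 0.2615] med|res| 0.0022 129
scene white [0.5855 0.2621] med|res| 0.0015 75
scene sil [0.5856 0.262 ] med|res| 0.0008 154
```

```bash
python3 -m pendant '[[[1,0.5,0.6,0,0],[1,0.6,1,0,0],[1,0.6,1,0,0],[1,0.6,1,0,0],[1,0.6,1,0,0],[1,0.6,1,0,0],[1,0.6,1,0,0],[1,0.6,1,0,0],[1,0.6,1,0,0],[1,0.6,1,0,0],[1,0.6,1,0,0],[1,0.6,1,0,0],[1,0.6,1,0,0],[1,0.6,1,0,0],[1,0.6,1,0,0],[1,0.6,1,0,0],[1,0.6,1,0,0],[1,0.6,1,0,0],[1,0.6,1,0,0],[1,0.4,0.6,0,0]]]' 50
```

```text
time_s: 1.77
position: [0.5345, -0.12, 0.177]
orientation: [-3.14, -0.0, 0.383]
force: [-0.2, -0.2, 0.1]
width: 1.003
gripper_force: 0.0
```

```bash
python3 -m pendant '[[[1,0.5,0.7,0,0],[1,0.5,0.7,0,0],[1,0.5,0.8,0,0],[1,0.5,0.7,-0.5,0],[1,0,0,-1,0],[1,0,0,-1,0],[1,0,0,-1,0],[1,0,0,-0.5,0],[1,0,0,0,0],[1,0,0,0,0]]]'; python3 - <<'E'
from h import *
cv2.imwrite("pics/s1.png",cv2.resize(grab_frame("scene")[120:260,180:340],(800,600)[:1]+(600,),interpolation=3))
print(read_state()["position"])
E
```

```text
time_s: 2.6
position: [0.5837, -0.0505, 0.0773]
orientation: [-3.141, 0.001, 0.381]
force: [-0.0, -0.0, 0.6]
width: 1.0
gripper_force: 0.0
[ 0.58478403 -0.05090911  0.0786141 ]
```

View pics/s1.png

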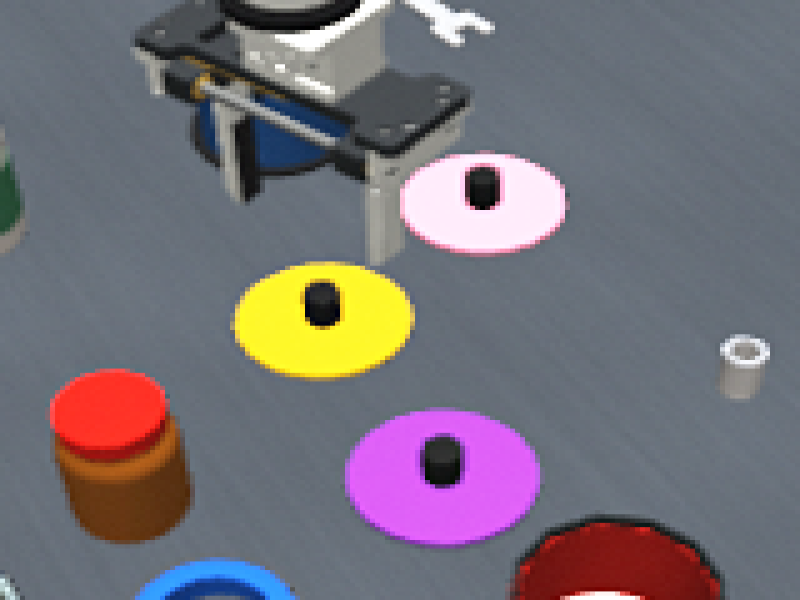

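The open gripper hangs over the yellow lid, with its tips at about crop (240,195) and (380,260). I'll check that against the projected TCP.

```bash
python3 - <<'E'
from h import *
c=camera_model("scene")
s=read_state();print(s["position"])
for p in([.5848,-.0500,.0775],[.5845,-.0477,.045]):
    u=cv2.projectPoints(np.array([p]),c["rvec"],c["tvec"],c["camera_matrix"],c["dist_coeffs"])[0].ravel();print(u,(u-[180,120])*[5,600/140])
E
```

```text
[ 0.58478403 -0.05090911  0.0786141 ]
[242.84233586 179.28191073] [314.21167929 254.06533172]
[243.89341332 187.33555233] [319.46706661 288.58093854]
```

```bash
python3 - <<'E'
from h import *
p=read_state()["position"];d=np.array([-np.sin(.381),np.cos(.381),0])
for n in("scene","top"):
    f=grab_frame(n);c=camera_model(n)
    for q in(p,p+.047*d,p-.047*d):
        for dz in(0,.019):
            u=cv2.projectPoints(np.array([q+[0,0,dz]]),c["rvec"],c["tvec"],c["camera_matrix"],c["dist_coeffs"])[0].ravel()
            cv2.circle(f,tuple(np.int32(u*16+8)),8,(0,255,0) if dz==0 else (255,255,0),-1,shift=4)
    o=f[130:230,190:290] if n=="scene" else f[120:220,230:330]
    o=cv2.resize(o,(390,390),interpolation=cv2.INTER_NEAREST)
    a=o if n=="scene" else np.hstack([a,o])
cv2.imwrite("pics/chk.png",a)
E
```

```text
(no output)
```

View pics/chk.png

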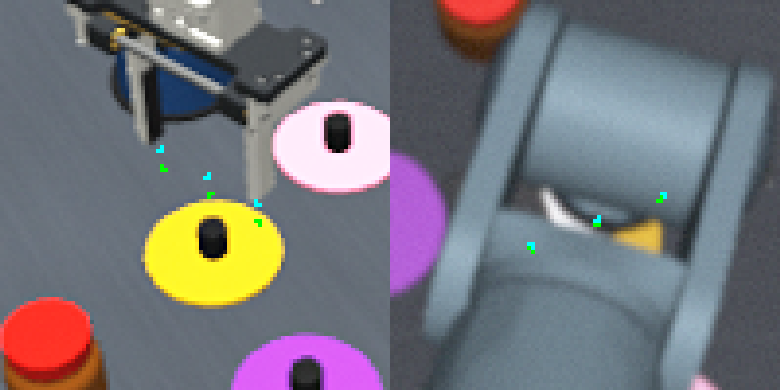

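The visible tips sit about 6 px above the projected TCP, so they may retract when the fingers open. I'll close to about 40% for the pre-grasp and look again, in case it is a linkage effect.

```bash
python3 -m pendant '[[[0.4,0,0.1,0,0],[0.4,0,0,0,0],[0.4,0,0,0,0],[0.4,0,0,0,0],[0.4,0,0,0,0],[0.4,0,0,0,0]]]'; python3 - <<'E'
from h import *
s=read_state();p=s["position"];d=np.array([-np.sin(.381),np.cos(.381),0]);w=.047*s["width"]
n="scene";f=grab_frame(n);c=camera_model(n)
for q in(p,p+w*d,p-w*d):
    u=cv2.projectPoints(np.array([q]),c["rvec"],c["tvec"],c["camera_matrix"],c["dist_coeffs"])[0].ravel()
    cv2.circle(f,tuple(np.int32(u*16+8)),8,(0,255,0),-1,shift=4)
cv2.imwrite("pics/chk2.png",cv2.resize(f[130:230,190:290],(500,500),interpolation=cv2.INTER_NEAREST))
E
```

```text
time_s: 3.25
position: [0.5841, -0.0485, 0.0774]
orientation: [3.142, -0.0, 0.381]
force: [0.4, -0.1, -0.1]
width: 0.613
gripper_force: 0.0
```

View pics/chk2.png

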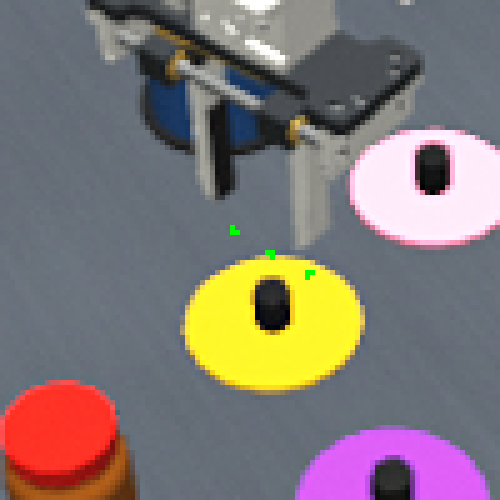

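```bash
python3 - <<'E'
from h import *
for n in("scene","top"):
    c=camera_model(n)
    for p in([0,0,0],[.0,0,.02]):
        print(n,cv2.projectPoints(np.array([p],float),c["rvec"],c["tvec"],c["camera_matrix"],c["dist_coeffs"])[0].ravel())
s=read_state();print(s["joint_positions"],s["position"],s["width"])
c=camera_model("scene");print("cam",-cv2.Rodrigues(c["rvec"])[0].T@c["tvec"])
p=s["position"]
for d in([0,0,.025],[.02,0,0],[0,-.02,0]):
    print(d,np.diff([cv2.projectPoints(np.array([p+np.array(e)]),c["rvec"],c["tvec"],c["camera_matrix"],c["dist_coeffs"])[0].ravel() for e in([0,0,0],d)],axis=0))
E
python3 -m pendant '[[[0.4,0,0,0,-1],[0.4,0,0,0,-1],[0.4,0,0,0,-1],[0.4,0,0,0,-1],[0.4,0,0,0,-1],[0.4,0,0,0,-1],[0.4,0,0,0,-1],[0.4,0,0,0,-1],[0.4,0,0,0,-1],[0.4,0,0,0,-1],[0.4,0,0,0,-1],[0.4,0,0,0,-1],[0.4,0,0,0,-1],[0.4,0,0,0,-1],[0.4,0,0,0,-1],[0.4,0,0,0,-1],[0.4,0,0,0,0],[0.4,0,0,0,0]]]'
python3 - <<'E'
from h import *
s=read_state();p=s["position"];y=s["orientation"][2];d=np.array([-np.sin(y),np.cos(y),0]);w=.047*s["width"]
n="scene";f=grab_frame(n);c=camera_model(n)
for q in(p,p+w*d,p-w*d):
    u=cv2.projectPoints(np.array([q]),c["rvec"],c["tvec"],c["camera_matrix"],c["dist_coeffs"])[0].ravel()
    cv2.circle(f,tuple(np.int32(u*16+8)),8,(0,255,0),-1,shift=4)
cv2.imwrite("pics/chk3.png",cv2.resize(f[130:230,190:290],(500,500),interpolation=cv2.INTER_NEAREST))
E
```

```text
scene [396.32244715 142.91515106]
scene [397.8157109  138.47565805]
top [260.17847957 395.32031688]
top [260.07018696 398.79668693]
[-2.76124983e-01  2.07930176e-01  1.79591357e+00  2.03738775e-05
  1.13778811e+00  9.13917735e-01] [ 0.58407591 -0.04846657  0.07734289] 0.5687783492735655
cam [0.89332628 0.62063462 0.82114688]
[0, 0, 0.025] [[-0.47464374 -6.09542193]]
[0.02, 0, 0] [[-6.06210301  2.51317022]]
[0, -0.02, 0] [[-3.1630291  -4.12436208]]
time_s: 4.8
position: [0.5841, -0.0485, 0.0773]
orientation: [3.142, 0.0, -0.897]
force: [1.4, 0.1, -0.1]
width: 0.4
gripper_force: 0.0
```

View pics/chk3.png

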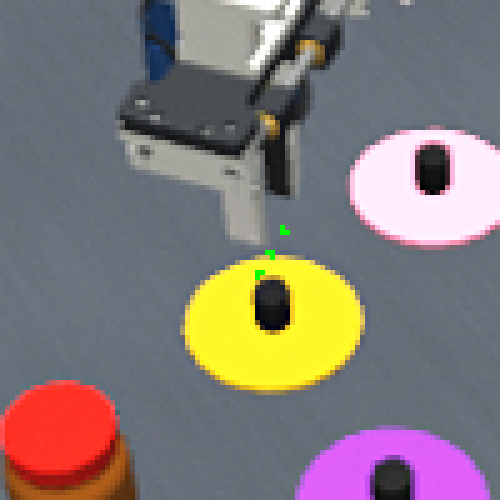

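After the turn the tip midpoint is still about 6.6 px above the TCP projection, so the offset is vertical (about 27 mm) and not lateral. I'll lower to a height that is safe either way, with a wider opening, and look again.

```bash
python3 -m pendant '[[[0.7,0,0,-0.6,0],[0.7,0,0,-0.6,0],[0.7,0,0,-0.5,0],[0.7,0,0,-0.3,0],[0.7,0,0,0,0],[0.7,0,0,0,0],[0.7,0,0,0,0]]]'
python3 - <<'E'
from h import *
s=read_state();p=s["position"];y=s["orientation"][2];d=np.array([-np.sin(y),np.cos(y),0]);w=.047*s["width"]
n="scene";f=grab_frame(n);c=camera_model(n);print(p)
for q in(p+w*d,p-w*d):
    u=cv2.projectPoints(np.array([q]),c["rvec"],c["tvec"],c["camera_matrix"],c["dist_coeffs"])[0].ravel();print((u-[190,130])*5)
cv2.imwrite("pics/chk4.png",cv2.resize(f[130:230,190:290],(500,500),interpolation=cv2.INTER_NEAREST))
E
```

```text
time_s: 5.43
position: [0.5847, -0.0486, 0.0281]
orientation: [-3.141, -0.001, -0.899]
force: [-0.0, 0.4, 0.1]
width: 0.698
gripper_force: 0.0
[ 0.58472422 -0.04861612  0.02805697]
[247.98365589 342.92026407]
[291.04677432 268.5655304 ]
```

View pics/chk4.png

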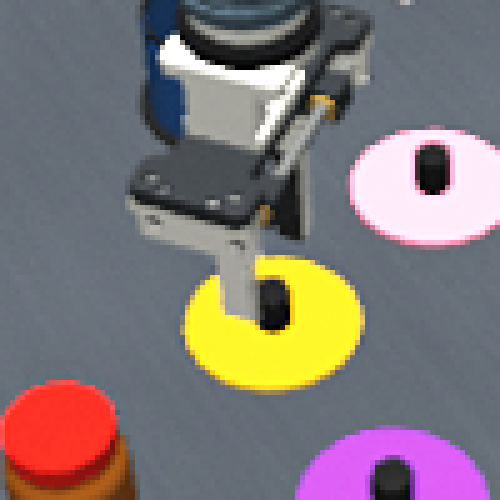

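The visible tips still sit about 24 mm above the TCP. The drawn body starts about 78 mm above those tips, so they are near the grasp-point level. I'll trust the TCP spec, descend to z≈0.021 (clear of the flange), close gently and read the width.

```bash
python3 -m pendant '[[[0.7,0,0,-0.2,0],[0.7,0,0,-0.1,0],[0.2,0,0,0,0],[0.2,0,0,0,0],[0.2,0,0,0,0],[0.2,0,0,0,0],[0.2,0,0,0,0],[0.2,0,0,0,0],[0.2,0,0,0,0],[0.2,0,0,0,0]]]' 5
```

```text
time_s: 6.32
position: [0.5841, -0.0485, 0.0199]
orientation: [-3.141, -0.0, -0.899]
force: [0.2, 0.0, 0.7]
width: 0.206
gripper_force: 0.0
```

The fingers closed to 19 mm on nothing, so the real tips are above the knob and sit about 24 mm higher than reported. I'll open, lower about 20 mm more while watching the force, and close again.

```bash
python3 -m pendant '[[[0.6,0,0,0,0],[0.6,0,0,0,0],[0.6,0,0,0,0],[0.6,0,0,0,0],[0.6,0,0,-0.2,0],[0.6,0,0,-0.2,0],[0.6,0,0,-0.2,0],[0.6,0,0,-0.2,0],[0.6,0,0,0,0],[0.6,0,0,0,0]]]' 20; python3 - <<'E'
from h import *
s=read_state();p=s["position"];y=s["orientation"][2];d=np.array([-np.sin(y),np.cos(y),0]);w=.047*s["width"]
print(p,s["force"]);c=camera_model("scene")
for q in(p+w*d,p-w*d):
    print((cv2.projectPoints(np.array([q]),c["rvec"],c["tvec"],c["camera_matrix"],c["dist_coeffs"])[0].ravel()-[190,130])*5)
for n in("scene","top"): cv2.imwrite(f"pics/{n}5.png",grab_frame(n))
a=cv2.resize(cv2.imread("pics/scene5.png")[130:230,190:290],(500,500),interpolation=0)
b=cv2.resize(cv2.imread("pics/top5.png")[140:220,240:320],(300,300),interpolation=0)
o=np.zeros((500,800,3),np.uint8);o[:,:500]=a;o[:300,500:]=b;cv2.imwrite("pics/chk5.png",o)
E
```

```text
time_s: 7.15
position: [0.5836, -0.0483, -0.0008]
orientation: [3.141, 0.001, -0.899]
force: [0.2, -0.1, 0.4]
width: 0.603
gripper_force: 0.0
[ 0.58358686 -0.04833229 -0.00082922] [ 0.24164948 -0.09027365  0.43924251]
[255.77302465 368.82025624]
[292.14030122 304.84240453]
```

View pics/chk5.png

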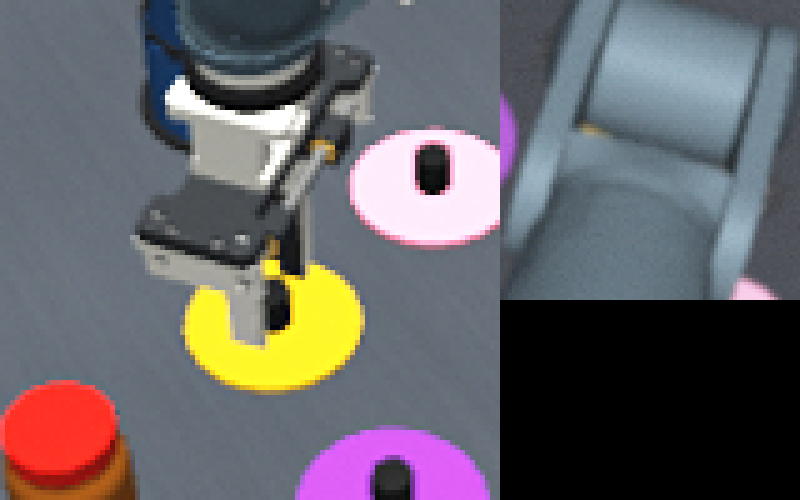

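TCP z is -0.001 with no contact, which confirms the offset is vertical. The fingers straddle the knob, with tips at crop (248,343) and (293,273), centred on it. I'll close.

```bash
python3 -m pendant '[[[0.1,0,0,0,0],[0.1,0,0,0,0],[0.1,0,0,0,0],[0.1,0,0,0,0],[0.1,0,0,0,0],[0.1,0,0,0,0],[0.1,0,0,0,0]]]' 50
```

```text
time_s: 7.83
position: [0.5842, -0.0484, -0.0]
orientation: [-3.141, -0.0, -0.899]
force: [-0.2, -0.1, -0.2]
width: 0.24
gripper_force: 50.0
```

```bash
python3 -m pendant '[[[0.1,0,0,0.4,0],[0.1,0,0,0.8,0],[0.1,0,0,0.8,0],[0.1,0,0,0.8,0],[0.1,0,0,0.8,0],[0.1,0,0,0.8,0],[0.1,0,0.4,0.6,0],[0.1,0,0.8,0,0],[0.1,0,1,0,0],[0.1,0,1,0,0],[0.1,0,1,0,0],[0.1,0,1,0,0],[0.1,0,1,0,0],[0.1,0,1,0,0],[0.1,0,1,0,0],[0.1,0,1,0,0],[0.1,0,1,0,0],[0.1,0,0.6,0,0],[0.1,0,0.2,0,0],[0.1,0,0,0,0]]]'
python3 -m pendant '[[[0.1,0,0.9,0,0],[0.1,0,0.6,0,0],[0.1,0,0,0,0],[0.1,0,0,0,0],[0.1,0,0,0,0]]]'
python3 - <<'E'
from h import *
for n in("scene","top"): cv2.imwrite(f"pics/{n}6.png",grab_frame(n))
s=read_state();p=s["position"];print(p,s["force"],s["width"])
f=cv2.imread("pics/scene6.png");U=outline(band(hsv(f),18,34),(300,240));print(U.min(0),U.max(0),len(U))
for z in(.10,.12,.13,.14,.15,.16): print(z,*circ("scene",band(hsv(f),18,34),(300,240),z))
E
```

```text
time_s: 9.5
position: [0.5839, 0.2272, 0.1249]
orientation: [3.141, -0.0, -0.898]
force: [0.7, -0.1, -1.6]
width: 0.241
gripper_force: 50.0
time_s: 9.92
position: [0.5842, 0.2632, 0.1248]
orientation: [3.141, -0.0, -0.9]
force: [-0.5, -0.2, -1.4]
width: 0.244
gripper_force: 50.0
[0.5841865  0.26312723 0.12479219] [-0.09857674 -0.73944178 -1.37039599] 0.2462389727200128
[282 223] [329 265] 153
0.1 [0.56319307 0.24269432] 0.051400148221712794
0.12 [0.57234886 0.25317596] 0.049974637014373297
0.13 [0.57692675 0.25841679] 0.04926188141070438
0.14 [0.58150464 0.26365761] 0.048549125807032814
0.15 [0.58608253 0.26889843] 0.047836370203359055
0.16 [0.59066042 0.27413925] 0.04712361459969125
```

The lid is held, as shown by the load of about 1.4 N. I'll correct y by -2.5 mm and lower to just above the seal.

```bash
python3 -m pendant '[[[0.1,0,-0.1,-0.3,0],[0.1,0,0,-0.5,0],[0.1,0,0,-0.4,0],[0.1,0,0,-0.2,0],[0.1,0,0,-0.2,0],[0.1,0,0,-0.1,0],[0.1,0,0,-0.1,0],[0.1,0,0,-0.1,0],[0.1,0,0,-0.1,0],[0.1,0,0,0,0],[0.1,0,0,0,0],[0.1,0,0,0,0]]]'
```

```text
time_s: 11.02
position: [0.5843, 0.2616, 0.0752]
orientation: [-3.141, -0.0, -0.899]
force: [-0.2, 0.1, -1.4]
width: 0.242
gripper_force: 50.0
```

No side force, so the plug is inside the mouth. Next I press down slowly.

```bash
python3 -m pendant '[[[0.1,0,0,-0.1,0],[0.1,0,0,-0.1,0],[0.1,0,0,-0.1,0],[0.1,0,0,0,0],[0.1,0,0,0,0]]]' 60; python3 -m pendant '[[[0.1,0,0,-0.1,0],[0.1,0,0,-0.05,0],[0.1,0,0,0,0],[0.1,0,0,0,0]]]'
```

```text
time_s: 11.43
position: [0.5843, 0.2616, 0.0679]
orientation: [-3.141, -0.0, -0.899]
force: [-0.8, 1.3, 3.3]
width: 0.243
gripper_force: 60.0
time_s: 11.77
position: [0.5843, 0.2616, 0.0648]
orientation: [-3.141, -0.0, -0.899]
force: [-4.3, -1.4, 7.3]
width: 0.246
gripper_force: 60.0
```

```bash
python3 -m pendant '[[[0.1,0,0,-0.05,0],[0.1,0,0,-0.03,0],[0.1,0,0,0,0],[0.1,0,0,0,0]]]'; python3 -m pendant '[[[0.1,0,0,-0.05,0],[0.1,0,0,-0.03,0],[0.1,0,0,0,0],[0.1,0,0,0,0]]]'
```

```text
time_s: 12.1
position: [0.5843, 0.2616, 0.0629]
orientation: [-3.141, -0.0, -0.899]
force: [-4.1, -1.6, 6.8]
width: 0.24
gripper_force: 60.0
time_s: 12.43
position: [0.5843, 0.2616, 0.0629]
orientation: [3.141, -0.0, -0.899]
force: [-9.8, -2.0, 17.0]
width: 0.243
gripper_force: 60.0
```

```bash
python3 -m pendant '[[[0.1,0,0,-0.06,0],[0.1,0,0,-0.04,0],[0.1,0,0,0,0],[0.1,0,0,0,0]]]'; python3 -m pendant '[[[0.1,0,0,-0.06,0],[0.1,0,0,-0.04,0],[0.1,0,0,0,0],[0.1,0,0,0,0]]]'
```

```text
time_s: 12.77
position: [0.5843, 0.2616, 0.0628]
orientation: [3.14, -0.0, -0.898]
force: [-15.7, -6.0, 28.6]
width: 0.246
gripper_force: 60.0
time_s: 13.1
position: [0.5844, 0.2616, 0.0628]
orientation: [3.139, -0.0, -0.898]
force: [-21.5, -8.3, 40.7]
width: 0.243
gripper_force: 60.0
```

It is hard home at 63 mm and the force keeps rising with no further travel. I'll relieve the load, release and rise.

```bash
python3 -m pendant '[[[0.1,0,0,0.1,0],[0.1,0,0,0.1,0],[0.1,0,0,0.06,0],[0.1,0,0,0,0]]]'; python3 -m pendant '[[[0.8,0,0,0,0],[0.8,0,0,0,0],[0.8,0,0,0,0],[0.8,0,0,0,0],[0.8,0,0,0,0],[0.8,0,0,0,0]]]'
```

```text
time_s: 13.43
position: [0.5844, 0.2616, 0.0629]
orientation: [-3.141, -0.0, -0.899]
force: [-5.4, -1.6, 10.5]
width: 0.246
gripper_force: 60.0
time_s: 13.93
position: [0.5839, 0.2615, 0.0607]
orientation: [3.141, 0.0, -0.899]
force: [-0.4, 0.2, 0.6]
width: 0.632
gripper_force: 0.0
```

```bash
python3 -m pendant '[[[0.8,0,0,0.2,0],[0.8,0,0,0.4,0],[0.8,0,0,0.8,0],[0.8,0,0,1,0],[0.8,0,0,1,0],[0.8,0,0,0.6,0],[0.8,0,-0.5,0,0],[0.8,0,-1,0,0],[0.8,0,-1,0,0],[0.8,0,-1,0,0],[0.8,0,-1,0,0],[0.8,0,-1,0,0],[0.8,0,-1,0,0],[0.8,0,-1,0,0],[0.8,0,-1,0,0],[0.8,0,-1,0,0],[0.8,0,-0.5,0,0],[0.8,0,0,0,0],[0.8,0,0,0,0]]]'
python3 - <<'E'
from h import *
for n in("scene","top"): cv2.imwrite(f"pics/{n}7.png",grab_frame(n))
for n,near in(("scene",(300,240)),("top",(168,178))):
    m=band(hsv(cv2.imread(f"pics/{n}7.png")),18,34)
    print(n,[circ(n,m,near,z) for z in(.080,.086)])
a=cv2.imread("pics/scene7.png");b=cv2.imread("pics/top7.png")
o=np.hstack([cv2.resize(a[200:310,250:360],(400,400),interpolation=3),cv2.resize(b[130:230,120:220],(400,400),interpolation=3)])
o=np.vstack([o,np.zeros((200,800,3),np.uint8)]);o[400:,:266]=cv2.resize(a,(266,200));o[400:,266:532]=cv2.resize(b,(266,200))
cv2.imwrite("pics/end.png",o)
E
```

```text
time_s: 15.52
position: [0.5837, 0.0113, 0.1607]
orientation: [3.141, 0.001, -0.9]
force: [0.1, 0.6, 0.0]
width: 0.8
gripper_force: 0.0
scene [(array([0.58579267, 0.26295543]), np.float64(0.05387058942545595)), (array([0.58828233, 0.26585105]), np.float64(0.05343447676845204))]
top [(array([0.58371495, 0.26118768]), np.float64(0.054700728109570315)), (array([0.58283342, 0.25946779]), np.float64(0.05435255636229185))]
```

View pics/end.png

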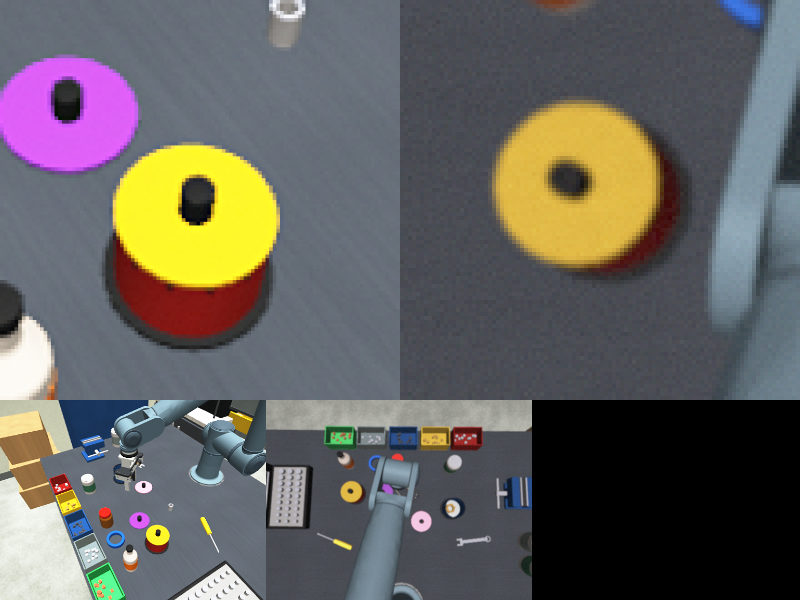

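The yellow lid sits level on the red tin at crop (195,215). The two views agree on its centre to about 3 mm only at the fully-home height of 80 mm, and everything else is in place.

```bash
python3 -c "
from plant import *
print(sign_off())"
```

```text
the job is handed in; nothing more can be done
None
```

The yellow lid is pressed fully home and level on the red tin, which holds the bearing; nothing else looks moved, and I handed the job in at about 16 s on the robot's clock.

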